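# Refit the inlet cover of a bench fume extractor

### The job

The filter in the fume extractor has been changed: put its round slotted cover back on by the yellow handle. Turn the cover until its three holes line up with the three brass studs, slide it fully home flat on the inlet flange, and let go; leave the other things on the bench where they are.

Things in the scene. Friction and masses are not known exactly. Their poses are not given: they have to be found in the camera images.
- cover_handle (a point): Centre of the yellow handle of the loose cover. The handle is an upright straight bar 76 mm long (this point's x), 14 mm thick (y), 28 mm tall, on the disc's axis, carried like a bridge on two posts 12 mm wide, 32 mm either side of the axis. This point is 50 mm above the disc's underside; the bar spans 36 to 64 mm above it and is open below. z is the disc's axis, up.
- cover_disc (a point): Centre of the underside of the cover's disc, same axes as the handle: aluminium, 156 mm across, 8 mm thick, 0.3 to 0.55 kg with the handle, lying on the bench. It has an 18 mm centre hole and three 11 mm through holes on a circle of 56 mm radius, at 0, 120 and 240 degrees from the x axis (one lies beyond an end of the handle). The narrow black slots are only a grille.
- inlet_seat (a point): On the inlet's vertical axis, at the flat top of its dark round flange (160 mm across), 100 mm above the bench; z up, x and y along the sides of the fixed white box (190 x 190 x 85 mm). Three brass studs, 8 mm thick, 18 mm tall above the flange (top 4 mm tapers to 4 mm), stand 120 degrees apart on a circle of 56 mm radius. The cover's underside rests here when home.
- post_top (a point): Top of the brass centre post on the inlet's axis: 16 mm thick, 29 mm tall above the flange, its top 10 mm tapering to 6 mm. The angle of the three studs about this axis varies each time, is unrelated to any listed yaw and is not measured: see it or feel for it. With the cover on the post but its holes off the studs, its underside rests on the stud tips, 18 mm above the flange.
- phone: Black phone, 74 x 150 x 9 mm, lying flat; origin at the centre of its underside. Leave alone.
- driver: Yellow-handled screwdriver, 170 mm long along its x (handle at the -x end), lying on the bench. Leave alone.
- flux: Amber jar with white cap, 52 mm across and 70 mm tall; origin at the centre of its underside. Leave alone.
- partstray: Blue divided parts tray, 120 x 180 x 30 mm; origin at the centre of its underside. Leave alone.

How it is judged (in metres and radians):
On the way:
1. the cover is lifted off the bench (height (world z) of cover_handle above 0.1 m), for 0.1 s.
At the end, for the whole second after the job is handed in: The cover is right way up, level within 3.4 degrees, centred on the inlet within 6 mm and down on the flange within 4 mm, which it can only be with all three studs through its holes, and has been let go (z of cover_handle in the frame of inlet_seat between 0.046 and 0.054 m and horizontal distance between cover_handle and inlet_seat below 0.006 m and angle between cover_handle's own z axis and vertical below 0.06 rad); the robot touches nothing.
It fails at once if a bystander (phone, screwdriver, jar or parts tray) is moved more than 30 mm (distance of any of phone, driver, flux, partstray from where it was at the start of the episode above 0.03 m).
It also fails if it takes over 61 s, if anything falls off the work surface, if the arm or the gripper's body presses on something with over 40 N, if the wrist force passes 120 N, or if a joint passes its speed limit or range.

### The arm

A 6-joint arm with a two-finger parallel gripper is mounted at the origin on the work surface. World frame = base frame: x ahead of the robot, y to its left, z up, the work surface at z = 0. Lengths are in m, angles in degrees, forces in N, time in s.
With the tool pointing down it reaches from about 0.3 to 0.75 m from the base axis. Payload 8.5 kg.
Tool frame: the origin (TCP) lies at the very end of the fingers, on their centre line; the grasp point (between the pads) lies 19 mm behind it; z points along the fingers, y is the line along which they close (so a half turn about z gives the same grasp; the last joint's range is limited). The gripper opens to 85 mm and grips with 20 to 120 N. Pads are 22 mm wide; open, the fingers measure 114 mm over their backs; the gripper's body (76 mm by 85 mm) begins 54 mm behind the grasp point. The pads swing forward as they close: fully open they stand 13 mm farther back than shut.
Start: joints at [51.033, 21.807, 74.336, -0, 83.858, -12.336], TCP at [0.247, 0.492, 0.231] pointing down, gripper open.
Joint ranges: [-178.18, 178.18], [-50.72, 133.34], [12.68, 142.11], [-81.47, 261.47], [9.98, 163.14], [-165.26, 165.26]. Speed limits (degrees/s): [136.94, 136.94, 180, 180, 180, 180].

### API

Orientations are given as a 3x3 rotation matrix whose columns are the frame's x, y, z axes.
In Python, from rig import env gives the robot as it stands.
- The arm moves only by the tool move_arm, never from a script. Its argument "plan" is a list of rows, each a list of 7 numbers: the turn, a rotation vector about the tool's x, y, z in degrees, then the shift along the tool's x, y, z in cm, then the gripper command: -1 is shut, 1 is fully open, values between are in proportion. In form: [[ax, ay, az, tx, ty, tz, jaw], ...]. A call has 1 to 5 rows; each row is the pose to reach, as a shift and turn from the pose commanded when the call began, along the tool's axes at that moment; what a row does not reach only later rows make up. A row lasts 1/10 s, in which the tool goes at most 50 mm and 8.59 degrees, less where a joint would pass 70% of its speed; a pose out of reach is approached as far as the arm can. A call with a gripper value outside its range is refused whole. The fingers move at their own pace and stop on an object; "squeeze" is the grip in N (left out, the last holds). Time passes only in rows, so rows that repeat a pose let the fingers close. It gives the time, the measured TCP pose, the force, the opening and the grip force at its end, in the units of the state.
- env.observe(): the state, without advancing time (a new reading comes with each control period).
- env.get_image(name): name is "scene" or "top" or "wrist"; returns a dict with "color" (420x560x3 uint8, red, green, blue), "fov_y" (degrees; the focal length in pixels is half the picture's height over the tangent of half this angle, whatever the lens; pixels are square), "cx", "cy" (the principal point, pixels), "R" (3x3) and "t" (3): a world point X has camera coordinates R X + t. Camera axes: x right, y down, z forward; pixel columns grow to the right and rows downward; lengths in m; the calibration is good to about 2 mm. A picture is of the moment at which its call begins. There is no depth.
- env.close_job(): hands the job in; it is judged then, once.
Trained networks look in a picture, given as the dict that the camera call returned (one of the last four; its "shot" number tells which), for a name from the list of things; names that differ only in an ending like _2 or _b are one class to them, and where a whole thing is asked for, a point or a joint stands for the part that bears it (a point fixed in the world has none). Each returns a list of dicts, best first, with "conf" (0 to 1); they miss things now and then, are a little off and sometimes report something else, mostly with a low value. They report only what shows in the picture. A call takes as long as a camera call.
- env.outline_of(target, picture): "mask" (420x560 bool, what is visible of it) and "bbox" ([centre column, centre row, width, height] in pixels, round what is visible of it).
- env.tip_of(target, picture): "pixel" ([column, row] in pixels: a listed point, or the origin of a listed thing).
The state is a dict: "time_s": time; "q": joint angles; "qvel": joint speeds; "joint_efforts": joint torques, N m; "position": TCP position; "tool_rot": TCP orientation; "ft_force": force on the tool from outside, world axes, zero at the start; "wrist_torque": the same for the moment, N m; "grip_width": finger opening in m; "gripper_force": force on a finger pad.
Only numpy, scipy, OpenCV 4.12 (cv2) and the standard library are available. Lean on these libraries where they do the work, as an engineer would, in place of code of your own. Each camera call takes 0.05 s, during which the arm holds its last target. There are 200 camera calls.

## Working session

There is one attempt and no reset: what is moved stays moved. The work goes in short steps, Python scripts to look and compute and a tool call to move; the robot and the scene stay as the last step left them, time stands still between calls to the robot, and variables do not carry over. Pictures are saved under pics/ and viewed, at most 10 in all, crops included, and the job is handed in when it is done.

Besides the shell and the picture viewer there is one more tool, called after ">>>" as a command line: name --pt "numbers of a row" for each row, then --argument value for the rest. move_arm: Moves the arm, as the interface text tells. Its arguments: {"type":"object","properties":{"plan":{"type":"array"},"squeeze":{"type":"number"}},"required":["plan"]}

```bash
mkdir -p pics; ls; cat > h.py <<'E'
import numpy as np, cv2
from rig import env
def ray(p,px):
    f=p["color"].shape[0]/2/np.tan(np.radians(p["fov_y"])/2)
    d=np.array([(px[0]-p["cx"])/f,(px[1]-p["cy"])/f,1.]); R=np.array(p["R"]);t=np.array(p["t"])
    return -R.T@t, R.T@d
def atz(p,px,z):
    c,d=ray(p,px); return c+d*(z-c[2])/d[2]
def proj(p,X):
    f=p["color"].shape[0]/2/np.tan(np.radians(p["fov_y"])/2)
    c=np.array(p["R"])@np.array(X)+np.array(p["t"]); return f*c[0]/c[2]+p["cx"],f*c[1]/c[2]+p["cy"]
def save(p,n,crop=None,s=1):
    im=p["color"][:,:,::-1]
    if crop: a,b,c,d=crop; im=im[b:d,a:c]
    cv2.imwrite("pics/"+n,cv2.resize(im,None,fx=s,fy=s,interpolation=cv2.INTER_CUBIC))
E
python3 - <<'E'
from h import *
np.set_printoptions(precision=4,suppress=True)
T={}
ps={}
for c in("top","scene","wrist"):
    p=env.get_image(c);ps[c]=p
    print(c,"cam",-np.array(p["R"]).T@p["t"],p["fov_y"])
    for n,z in(("cover_handle",.05),("cover_disc",0),("inlet_seat",.1),("post_top",.129),("phone",0),("driver",0.01),("flux",0),("partstray",0)):
        for r in env.tip_of(n,p)[:2]: print(n,np.array(r["pixel"]),round(r["conf"],2),atz(p,r["pixel"],z))
a=np.vstack([ps["top"]["color"]]);b=ps["scene"]["color"]
cv2.imwrite("pics/a.png",cv2.resize(np.hstack([a,b])[:,:,::-1],(800,300),interpolation=cv2.INTER_AREA))
save(ps["top"],"top.png",None,1.4)
print(env.observe())
E
```

```text
pics
top cam [0.3313 0.0266 1.3956] 51.5218566465201
cover_handle [213.6 245.3] 0.61 [0.4901 0.2066 0.05  ]
cover_disc [214.7 243.1] 0.73 [0.5029 0.2096 0.    ]
cover_disc [214.4 245.5] 0.73 [0.4952 0.2107 0.    ]
inlet_seat [331.8 156.9] 0.18 [ 0.7464 -0.1703  0.1   ]
phone [132.7 257.9] 0.84 [0.4652 0.472  0.    ]
driver [242.8 156.7] 0.54 [0.7869 0.1121 0.01  ]
flux [243.4 157.7] 0.53 [0.7866 0.1108 0.    ]
flux [331.6 154.7] 0.49 [ 0.7861 -0.1853  0.    ]
partstray [436.9 268. ] 0.9 [ 0.3974 -0.4954  0.    ]
scene cam [1.2737 0.5951 0.839 ] 54.91319525739442
cover_handle [351.5 250.2] 0.86 [0.5074 0.212  0.05  ]
cover_handle [213.7 162.2] 0.44 [ 0.4579 -0.4276  0.05  ]
cover_disc [350.5 259.9] 0.83 [0.4953 0.2083 0.    ]
post_top [221.5 180.7] 0.88 [ 0.5961 -0.2245  0.129 ]
post_top [186.6 245.2] 0.44 [ 0.8543 -0.071   0.129 ]
phone [444.2 298. ] 0.82 [0.4458 0.4728 0.    ]
flux [188.5 247.8] 0.69 [ 0.7814 -0.1789  0.    ]
flux [221.9 181. ] 0.62 [ 0.4734 -0.3708  0.    ]
partstray [215.2 163.1] 0.6 [ 0.4067 -0.4831  0.    ]
wrist cam [0.1763 0.5258 0.3736] 58.03091972928297
phone [355.2 335.8] 0.88 [0.4534 0.4767 0.    ]
{'time_s': 1.35, 'q': array([ 51.0335,  21.8087,  74.3364,   0.0024,  83.8575, -12.3351]), 'qvel': array([-0.0405, -0.0539, -0.0608, -0.0744, -0.0657,  0.0291]), 'joint_efforts': array([ -0.    , -44.8326, -23.1462,  -0.0002,   0.0006,  -0.    ]), 'position': array([0.2465, 0.4916, 0.2313]), 'tool_rot': array([[-0.8939,  0.4483, -0.0001],
       [ 0.4483,  0.8939, -0.    ],
       [ 0.0001, -0.    , -1.    ]]), 'ft_force': array([ 0.6932, -0.1739,  0.4037]), 'wrist_torque': array([0.0702, 0.0013, 0.0073]), 'gripper_force': 0.0, 'grip_width': 0.08510117932939112}
```

View pics/top.png

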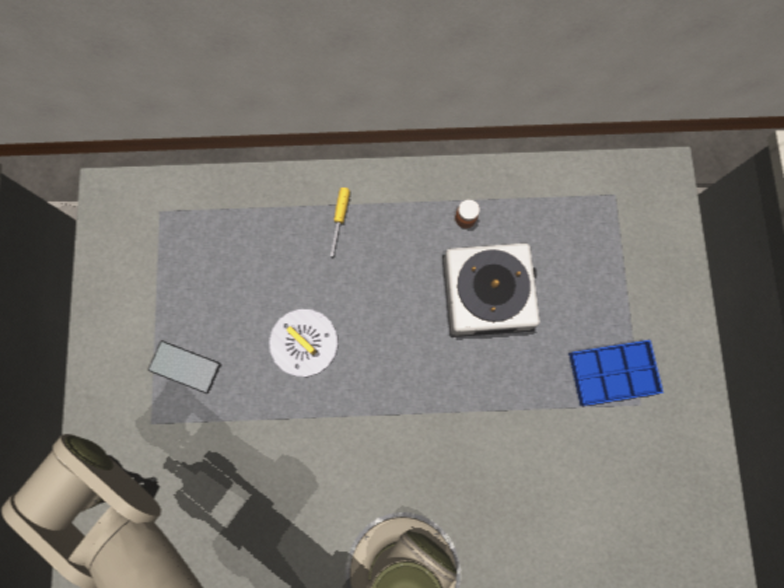

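View pics/a.png

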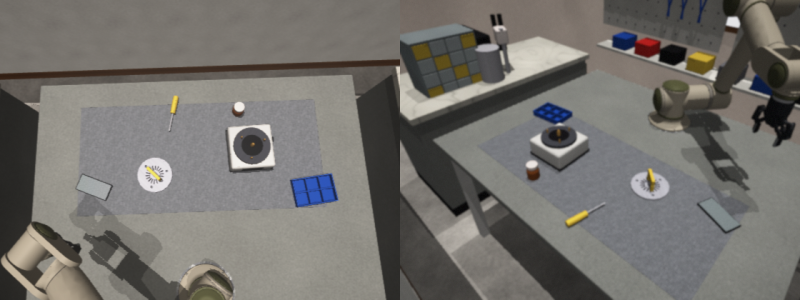

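Top view: the cover disc is at about (303,342) in the enlarged picture. Its holes are at (286,326), (326,335) and (297,367), and the handle points to the first. The flange is at about (493,286), with studs near (474,269), (519,273) and (494,309). Next I refine these numerically.

```bash
python3 - <<'E'
from h import *
np.set_printoptions(precision=4,suppress=True)
p=env.get_image("top");im=p["color"].astype(int)
hsv=cv2.cvtColor(p["color"],cv2.COLOR_RGB2HSV)
def fit(mask,z):
    c,_=cv2.findContours(mask.astype(np.uint8),cv2.RETR_EXTERNAL,cv2.CHAIN_APPROX_NONE);c=max(c,key=cv2.contourArea)[:,0,:]
    W=np.array([atz(p,q,z)[:2] for q in c],np.float32); return W,cv2.minEnclosingCircle(W)
m=np.zeros((420,560),bool);m[215:275,185:247]=1
W,c=fit(m&(hsv[...,2]>150)&(hsv[...,1]<40),.008);print("disc",c)
y=m&(hsv[...,1]>120)&(hsv[...,2]>120)
q=np.argwhere(y)[:,::-1];W=np.array([atz(p,k,.064)[:2] for k in q]);print("handle",len(q),W.mean(0));u,s,v=np.linalg.svd(W-W.mean(0));print(np.degrees(np.arctan2(v[0,1],v[0,0])),s)
m=np.zeros((420,560),bool);m[170:240,315:390]=1
W,c=fit(m&(hsv[...,2]<100),.1);print("flange",c)
w=m&(hsv[...,1]>100)&(hsv[...,2]>80)
n,l,st,ce=cv2.connectedComponentsWithStats(w.astype(np.uint8))
C=np.array(c[0])
for i in range(1,n):
    X=atz(p,ce[i],.116)[:2]; d=X-C; print(st[i,4],ce[i],X,np.linalg.norm(d),np.degrees(np.arctan2(d[1],d[0])))
W,c=fit(m&(hsv[...,2]>150)&(hsv[...,1]<60),.085)
print("box",cv2.minAreaRect(W))
save(p,"crop.png",(170,160,400,290),3.4)
E
```

```text
disc ((0.49945077300071716, 0.204591765999794), 0.08063242584466934)
handle 96 [0.4963 0.2005]
-134.51231056787537 [0.213  0.0338]
flange ((0.5956194996833801, -0.22316566109657288), 0.07825259119272232)
5 [337.8 191.4] [ 0.6317 -0.1789] 0.05710173179171062 50.78474164583458
5 [370.2 194.6] [ 0.6182 -0.2759] 0.05740461172477132 -66.85148926887437
25 [353.36 201.76] [ 0.598  -0.2235] 0.002420284168466267 -8.593956242619232
5 [351.8 220.4] [ 0.5415 -0.2146] 0.05481827811563889 171.05770723665862
box ((0.5980013012886047, -0.223966583609581), (0.1885966807603836, 0.1895250827074051), 2.3064560890197754)
```

View pics/crop.png

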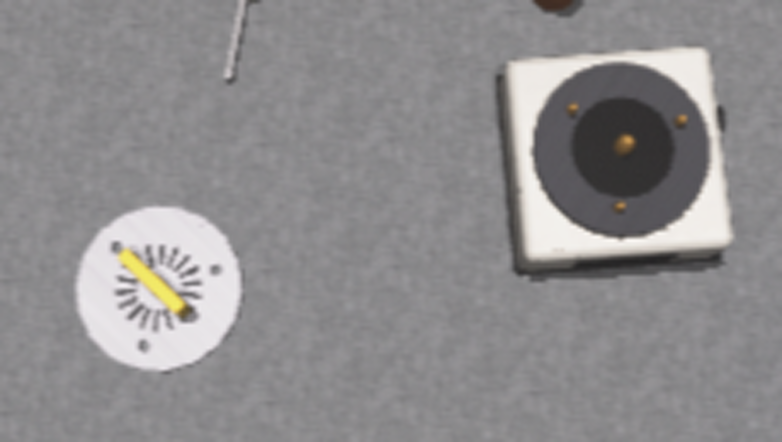

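Stud angle is about 51.7° (mod 120) and handle yaw about 45.5°, so the cover only needs a turn of about +6°. Moving above the cover.

>>> move_arm --pt "0 0 8 -4 -1.65 0 1" --pt "0 0 16 -8 -3.3 0 1" --pt "0 0 24 -12 -4.95 0 1" --pt "0 0 32 -16 -6.6 0 1" --pt "0 0 40 -20 -8.25 0 1"

```text
time_s: 1.9
position: [0.3892, 0.3268, 0.2315]
tool_rot: [[-0.392, 0.92, 0.0], [0.92, 0.392, 0.0], [0.0, 0.0, -1.0]]
ft_force: [0.9, 0.8, -0.7]
grip_width: 0.0854
gripper_force: 0.0
```

```bash
cat >> h.py <<'E'
def to(X,a,s=None):
    """tool-frame move (deg about tool z, cm) to TCP X with tool x at world yaw a, from the measured pose"""
    s=s or env.observe(); R=np.array(s["tool_rot"]); p=np.array(s["position"])
    ya=np.degrees(np.arctan2(R[1,0],R[0,0])); d=R.T@(np.array(X)-p)*100
    print("t",s["time_s"],"pos",p.round(4),"yaw",ya.round(2),"tilt",R[:,2].round(4),"F",np.round(s["ft_force"],1),"T",np.round(s["wrist_torque"],2),"w",round(s["grip_width"],4))
    print("turn z",round((ya-a+180)%360-180,2),"shift",d.round(2))
E
python3 -c "
from h import *
to((.497,.203,.2313),45.5)"
```

```text
t 1.9 pos [0.3892 0.3268 0.2315] yaw 113.05 tilt [ 3.e-04  2.e-04 -1.e+00] F [ 0.9  0.8 -0.7] T [0.   0.03 0.04] w 0.0854
turn z 67.55 shift [-15.61   5.07   0.02]
```

>>> move_arm --pt "0 0 8.4 -3.1 1 0 1" --pt "0 0 16.8 -6.2 2 0 1" --pt "0 0 25.2 -9.3 3 0 1" --pt "0 0 33.6 -12.4 4 0 1" --pt "0 0 42 -15.6 5.1 0 1"

```text
time_s: 2.4
position: [0.4977, 0.2042, 0.2314]
tool_rot: [[0.325, 0.946, 0.0], [0.946, -0.325, 0.0], [0.0, 0.0, -1.0]]
ft_force: [0.7, 0.6, -0.2]
grip_width: 0.0855
gripper_force: 0.0
```

>>> move_arm --pt "0 0 8.5 0 0 0 1" --pt "0 0 17 0 0 0 1" --pt "0 0 25.5 0 0 0 1" --pt "0 0 25.5 0 0 0 1"

```text
time_s: 2.8
position: [0.4971, 0.2052, 0.2313]
tool_rot: [[0.697, 0.717, 0.0], [0.717, -0.697, -0.0], [0.0, 0.0, -1.0]]
ft_force: [-0.5, 0.4, -0.4]
grip_width: 0.0855
gripper_force: 0.0
```

```bash
python3 - <<'E'
from h import *
np.set_printoptions(precision=4,suppress=True)
p=env.get_image("wrist")
to((.497,.203,.2313),45.5)
for n,z in(("cover_handle",.05),("cover_disc",0)):
    for r in env.tip_of(n,p)[:2]: print(n,r["pixel"],round(r["conf"],2),atz(p,r["pixel"],z))
for r in env.outline_of("cover_handle",p)[:2]: print(r["bbox"],r["conf"])
X=np.array([.4975,.203])
for k in(0,120,240): print(proj(p,(*(X+.056*np.array([np.cos(np.radians(45.5+k)),np.sin(np.radians(45.5+k))])),.008)))
save(p,"w1.png")
E
```

```text
t 2.85 pos [0.497  0.2053 0.2313] yaw 46.05 tilt [ 0.  0. -1.] F [-0.  -0.4  0.2] T [-0.07  0.02 -0.03] w 0.0856
turn z 0.55 shift [-0.16  0.16  0.  ]
cover_handle [287.8, 180.0] 0.67 [0.5002 0.2056 0.05  ]
cover_disc [286.8, 171.9] 0.89 [0.4974 0.2038 0.    ]
cover_disc [288.0, 182.2] 0.59 [0.4909 0.1954 0.    ]
[287.1, 167.4, 155.5, 155.2] 0.97
(np.float64(287.8443381973286), np.float64(115.41757977908854))
(np.float64(239.03513172578312), np.float64(201.29307224675637))
(np.float64(335.55396401377277), np.float64(201.7177815541769))
```

View pics/w1.png

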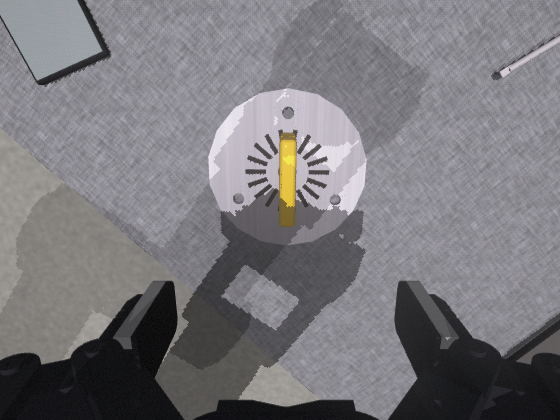

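The wrist view shows the disc at about (287,167), with holes at (288,112), (238,198) and (335,200) and the handle upright in column 288, between the fingers. I'll refine the holes to sub-pixel.

```bash
cat >> h.py <<'E'
def blob(p,px,r,dark=True):
    g=cv2.cvtColor(p["color"],cv2.COLOR_RGB2GRAY).astype(float); x,y=int(round(px[0])),int(round(px[1]))
    w=g[y-r:y+r+1,x-r:x+r+1]; m=np.clip(np.percentile(w,60)-w-15,0,None) if dark else np.clip(w-np.percentile(w,60)-15,0,None)
    Y,X=np.mgrid[y-r:y+r+1,x-r:x+r+1]; return np.array([(m*X).sum(),(m*Y).sum()])/m.sum()
def fit3(P,k):
    """centre, radius and yaw mod 120 of three points in order k*120"""
    P=np.array(P)[:,:2]; c=P.mean(0); d=P-c; a=np.degrees(np.arctan2(d[:,1],d[:,0]))-120*np.array(k)
    return c.round(4),np.linalg.norm(d,axis=1).round(4),((a+180)%360-180).round(2)
E
python3 - <<'E'
from h import *
p=env.get_image("wrist")
b=[blob(p,q,7) for q in((288,112),(238,198),(335,200))]
print(np.round(b,1)); print(fit3([atz(p,q,.008) for q in b],[0,1,2]))
E
```

```text
[[288.1 112.1]
 [237.6 198.5]
 [335.1 200.6]]
(array([0.4987, 0.2052]), array([0.0567, 0.0564, 0.0567]), array([45.03, 44.91, 44.77]))
```

>>> move_arm --pt "0 0 1.1 0.1 0.12 4.5 1" --pt "0 0 1.1 0.1 0.12 9 1" --pt "0 0 1.1 0.1 0.12 13.5 1" --pt "0 0 1.1 0.1 0.12 17.5 1" --pt "0 0 1.1 0.1 0.12 20 1"

```text
time_s: 3.55
position: [0.4975, 0.205, 0.0287]
tool_rot: [[0.709, 0.705, -0.003], [0.705, -0.709, -0.001], [-0.003, -0.002, -1.0]]
ft_force: [0.2, 0.2, 0.2]
grip_width: 0.0853
gripper_force: 0.0
```

>>> move_arm --pt "0 0 0 0 0 0 0" --pt "0 0 0 0 0 0 -1" --pt "0 0 0 0 0 0 -1" --pt "0 0 0 0 0 0 -1" --pt "0 0 0 0 0 0 -1" --squeeze 60

```text
time_s: 4.05
position: [0.499, 0.2053, 0.0326]
tool_rot: [[0.71, 0.704, 0.002], [0.704, -0.71, 0.0], [0.002, 0.001, -1.0]]
ft_force: [-7.5, -1.0, 15.1]
grip_width: 0.013
gripper_force: 58.3
```

>>> move_arm --pt "0 0 0 0 0 0 -1" --pt "0 0 0 0 0 0 -1" --pt "0 0 0 0 0 0 -1" --pt "0 0 0 0 0 0 -1"

```text
time_s: 4.45
position: [0.4991, 0.2053, 0.0326]
tool_rot: [[0.71, 0.704, 0.002], [0.704, -0.71, 0.0], [0.002, 0.001, -1.0]]
ft_force: [-1.5, 1.0, 7.5]
grip_width: 0.0132
gripper_force: 60.5
```

>>> move_arm --pt "0 0 0 0 0 -1.5 -1" --pt "0 0 0 0 0 -5 -1" --pt "0 0 0 0 0 -10 -1" --pt "0 0 0 0 0 -15 -1" --pt "0 0 0 0 0 -20 -1"

```text
time_s: 4.95
position: [0.4978, 0.205, 0.2334]
tool_rot: [[0.71, 0.704, -0.001], [0.704, -0.71, -0.0], [-0.001, -0.0, -1.0]]
ft_force: [1.7, -0.3, -3.4]
grip_width: 0.013
gripper_force: 59.0
```

>>> move_arm --pt "0 0 0 0 0 0 -1" --pt "0 0 0 0 0 0 -1" --pt "0 0 0 0 0 0 -1"

```text
time_s: 5.25
position: [0.4977, 0.2049, 0.2295]
tool_rot: [[0.71, 0.704, -0.004], [0.704, -0.71, -0.001], [-0.003, -0.002, -1.0]]
ft_force: [0.3, 0.8, -3.3]
grip_width: 0.0133
gripper_force: 59.1
```

```bash
python3 - <<'E'
from h import *
np.set_printoptions(precision=4,suppress=True)
p=env.get_image("wrist"); s=env.observe()
P=np.array(s["position"]);R=np.array(s["tool_rot"])
to((.45,.1,.2326),30)
# hole prediction for a disc held nominally: disc top TCP+? (underside 31 mm below TCP)
for k in(0,120,240):
    a=np.radians(k); q=P+R@np.array([.056*np.cos(a),-.056*np.sin(a),.0326-.008]); print(np.round(proj(p,q),1))
for r in env.tip_of("cover_disc",p)[:2]: print(r)
t=env.get_image("top")
hsv=cv2.cvtColor(t["color"],cv2.COLOR_RGB2HSV);m=np.zeros((420,560),np.uint8);m[165:240,310:395]=1
w=m*((hsv[...,1]>100)&(hsv[...,2]>80)).astype(np.uint8)
g=np.clip(hsv[...,1].astype(float)-70,0,None)*m
pts=[]
for q in((337.8,191.4),(351.8,220.4),(370.2,194.6)):
    x,y=map(lambda v:int(round(v)),q);W=g[y-4:y+5,x-4:x+5];Y,X=np.mgrid[y-4:y+5,x-4:x+5]
    pts.append(np.array([(W*X).sum(),(W*Y).sum()])/W.sum())
print(np.round(pts,2),fit3([atz(t,q,.112) for q in pts],[0,1,2]))
save(p,"w2.png")
E
```

```text
t 5.3 pos [0.4977 0.205  0.2293] yaw 44.77 tilt [-0.0041 -0.0007 -1.    ] F [-0.   0.4 -3.4] T [-0.03  0.01  0.03] w 0.0134
turn z 14.77 shift [-10.78   4.09  -0.3 ]
[285.8 140.4]
[189.6 308.7]
[382.  308.7]
[[337.89 191.37]
 [351.82 220.23]
 [369.94 194.77]] (array([ 0.598 , -0.2238]), array([0.056 , 0.056 , 0.0562]), array([51.67, 51.48, 51.51]))
```

View pics/w2.png

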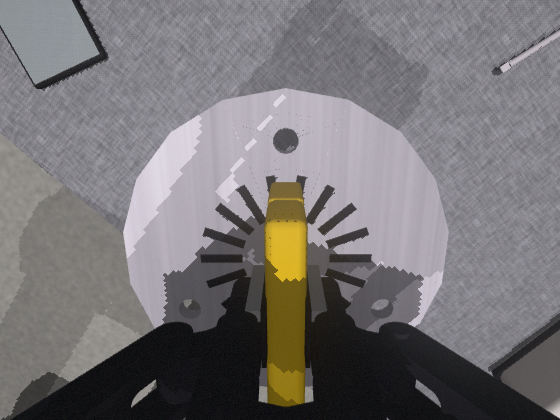

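The cover is held nominally: the predicted holes (286,140), (190,309) and (382,309) match the picture. The studs are at (0.598, -0.224) with yaw 51.55°. Carrying it across.

>>> move_arm --pt "0 0 0 -1.2 1.9 0 -1" --pt "0 0 0 -3.5 5.7 0 -1" --pt "0 0 0 -5.8 9.5 0 -1" --pt "0 0 0 -8.1 13.2 0 -1" --pt "0 0 0 -10.4 16.9 0 -1"

```text
time_s: 5.9
position: [0.5437, 0.0103, 0.2304]
tool_rot: [[0.71, 0.704, -0.002], [0.704, -0.71, 0.0], [-0.001, -0.002, -1.0]]
ft_force: [1.2, 1.3, -3.1]
grip_width: 0.0127
gripper_force: 59.1
```

>>> move_arm --pt "0 0 -2 -2.5 4 0 -1" --pt "0 0 -4 -5 8.2 0 -1" --pt "0 0 -5 -7.5 12.2 0 -1" --pt "0 0 -6 -10 16.3 0 -1" --pt "0 0 -6.8 -11.7 19 0 -1"

```text
time_s: 6.4
position: [0.5945, -0.2086, 0.2297]
tool_rot: [[0.623, 0.783, -0.002], [0.783, -0.623, 0.001], [-0.001, -0.002, -1.0]]
ft_force: [-0.9, 0.2, -3.4]
grip_width: 0.013
gripper_force: 59.2
```

>>> move_arm --pt "0 0 0 -0.9 1.5 0 -1" --pt "0 0 0 -0.9 1.5 0 -1" --pt "0 0 0 -0.9 1.5 0 -1" --pt "0 0 0 -0.9 1.5 0 -1"

```text
time_s: 6.8
position: [0.6005, -0.2206, 0.231]
tool_rot: [[0.621, 0.784, -0.001], [0.784, -0.621, 0.001], [0.0, -0.001, -1.0]]
ft_force: [0.3, -0.4, -3.5]
grip_width: 0.013
gripper_force: 59.2
```

```bash
python3 - <<'E'
from h import *
to((.5977,-.2234,.2293),51.55)
p=env.get_image("scene");save(p,"s1.png",(150,80,330,230),4)
for q in((.598,-.2236,.129),): print(proj(p,q))
t=env.get_image("top")
E
```

```text
t 6.8 pos [ 0.6005 -0.2206  0.231 ] yaw 51.63 tilt [-8.e-04  7.e-04 -1.e+00] F [ 0.3 -0.4 -3.5] T [-0.03 -0.04 -0.02] w 0.013
turn z 0.08 shift [-0.39 -0.05  0.17]
(np.float64(221.24270309272939), np.float64(181.04915493867992))
```

View pics/s1.png

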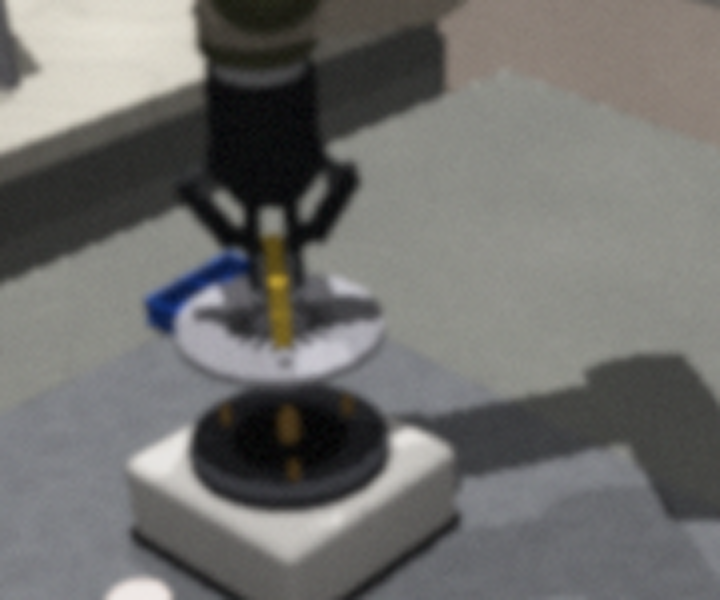

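The scene view shows the cover level above the inlet, with the post at (288,408) in the crop, where the prediction puts it. I'll correct the offset and descend to just above the post.

>>> move_arm --pt "0 0 0.1 -0.4 0 1.5 -1" --pt "0 0 0.1 -0.4 0 3.5 -1" --pt "0 0 0.1 -0.4 0 5.5 -1" --pt "0 0 0.1 -0.4 0 6.2 -1" --pt "0 0 0.1 -0.4 0 6.2 -1"

```text
time_s: 7.4
position: [0.598, -0.2243, 0.1688]
tool_rot: [[0.622, 0.783, -0.001], [0.783, -0.622, 0.001], [-0.0, -0.002, -1.0]]
ft_force: [-0.1, 0.2, -3.8]
grip_width: 0.0131
gripper_force: 59.2
```

```bash
python3 - <<'E'
from h import *
to((.5977,-.2234,.153),51.55)
E
```

```text
t 7.4 pos [ 0.598  -0.2243  0.1688] yaw 51.5 tilt [-1.3e-03  8.0e-04 -1.0e+00] F [-0.1  0.2 -3.8] T [-0.    0.02  0.03] w 0.0131
turn z -0.05 shift [ 0.05 -0.07  1.58]
```

>>> move_arm --pt "0 0 0 0.05 -0.05 0.5 -1" --pt "0 0 0 0.05 -0.05 1 -1" --pt "0 0 0 0.05 -0.05 1.5 -1" --pt "0 0 0 0.05 -0.05 1.6 -1"

```text
time_s: 7.8
position: [0.5979, -0.2241, 0.1528]
tool_rot: [[0.623, 0.782, -0.001], [0.782, -0.623, 0.0], [-0.0, -0.001, -1.0]]
ft_force: [-1.0, 0.4, -3.0]
grip_width: 0.013
gripper_force: 59.3
```

```bash
python3 - <<'E'
from h import *
to((.5977,-.2234,.143),51.55)
E
```

```text
t 7.8 pos [ 0.5979 -0.2241  0.1528] yaw 51.47 tilt [-7.e-04  4.e-04 -1.e+00] F [-1.   0.4 -3. ] T [-0.    0.02  0.03] w 0.013
turn z -0.08 shift [ 0.04 -0.06  0.98]
```

>>> move_arm --pt "0 0 -0.1 0 -0.03 0.2 -1" --pt "0 0 -0.1 0 -0.03 0.4 -1" --pt "0 0 -0.1 0 -0.03 0.6 -1" --pt "0 0 -0.1 0 -0.03 0.6 -1"

```text
time_s: 8.2
position: [0.5979, -0.2239, 0.1471]
tool_rot: [[0.622, 0.783, -0.0], [0.783, -0.622, 0.0], [0.0, -0.0, -1.0]]
ft_force: [-0.4, 0.8, -4.4]
grip_width: 0.013
gripper_force: 59.3
```

```bash
python3 - <<'E'
from h import *
to((.5977,-.2234,.1326),51.55)
E
```

```text
t 8.2 pos [ 0.5979 -0.2239  0.1471] yaw 51.57 tilt [-1.e-04  3.e-04 -1.e+00] F [-0.4  0.8 -4.4] T [ 0.15 -0.09  0.02] w 0.013
turn z 0.02 shift [ 0.02 -0.04  1.45]
```

The underside is already below the stud tips with no contact force. Continuing down.

>>> move_arm --pt "0 0 0 0 0 0.25 -1" --pt "0 0 0 0 0 0.5 -1" --pt "0 0 0 0 0 0.75 -1" --pt "0 0 0 0 0 1 -1" --pt "0 0 0 0 0 1.1 -1"

```text
time_s: 8.7
position: [0.5979, -0.2239, 0.136]
tool_rot: [[0.622, 0.783, -0.0], [0.783, -0.622, 0.0], [0.0, -0.0, -1.0]]
ft_force: [0.3, 2.3, -1.7]
grip_width: 0.0132
gripper_force: 59.4
```

>>> move_arm --pt "0 0 0 0 0 0.15 -1" --pt "0 0 0 0 0 0.3 -1" --pt "0 0 0 0 0 0.4 -1" --pt "0 0 0 0 0 0.4 -1"

```text
time_s: 9.1
position: [0.5979, -0.2239, 0.1326]
tool_rot: [[0.622, 0.783, 0.0], [0.783, -0.622, -0.0], [0.0, 0.0, -1.0]]
ft_force: [-0.2, 2.6, 0.3]
grip_width: 0.013
gripper_force: 59.7
```

```bash
python3 - <<'E'
from h import *
to((.5977,-.2234,.1326),51.55)
E
```

```text
t 9.1 pos [ 0.5979 -0.2239  0.1326] yaw 51.57 tilt [ 3.e-04 -1.e-04 -1.e+00] F [-0.2  2.6  0.3] T [ 0.46 -0.03  0.01] w 0.013
turn z 0.02 shift [ 0.03 -0.05  0.  ]
```

>>> move_arm --pt "0 0 0 0 0 0.1 -1" --pt "0 0 0 0 0 0.15 -1" --pt "0 0 0 0 0 0.15 -1"

```text
time_s: 9.4
position: [0.5979, -0.2239, 0.1326]
tool_rot: [[0.622, 0.783, 0.001], [0.783, -0.622, -0.001], [0.0, 0.002, -1.0]]
ft_force: [-3.4, 4.0, 9.5]
grip_width: 0.0133
gripper_force: 61.2
```

>>> move_arm --pt "0 0 0 0 0 -0.1 -0.5" --pt "0 0 0 0 0 -0.1 0" --pt "0 0 0 0 0 -0.1 0.5" --pt "0 0 0 0 0 -0.1 1" --pt "0 0 0 0 0 -0.1 1"

```text
time_s: 9.9
position: [0.5978, -0.2241, 0.1317]
tool_rot: [[0.622, 0.783, -0.0], [0.783, -0.622, -0.0], [-0.0, -0.0, -1.0]]
ft_force: [0.5, 0.4, 0.2]
grip_width: 0.0779
gripper_force: 0.0
```

>>> move_arm --pt "0 0 0 0 0 0 1" --pt "0 0 0 0 0 0 1" --pt "0 0 0 0 0 -3 1" --pt "0 0 0 0 0 -7 1" --pt "0 0 0 0 0 -11 1"

```text
time_s: 10.4
position: [0.5976, -0.2239, 0.243]
tool_rot: [[0.622, 0.783, -0.001], [0.783, -0.622, 0.0], [-0.0, -0.001, -1.0]]
ft_force: [0.9, -0.2, -1.1]
grip_width: 0.0854
gripper_force: 0.0
```

```bash
python3 - <<'E'
from h import *
p=env.get_image("wrist"); to((.5977,-.2234,.1326),51.55)
cv2.imwrite("pics/e.png",np.vstack([np.hstack([p["color"][:300,80:480],cv2.resize(env.get_image("scene")["color"][110:230,140:300],(400,300))])])[:,:,::-1])
u=np.radians(51.55)
for k in(0,120,240): print(np.round(proj(p,(.5979+.056*np.cos(u+np.radians(k)),-.2239+.056*np.sin(u+np.radians(k)),.108)),1))
E
```

```text
t 10.45 pos [ 0.5993 -0.2248  0.2508] yaw 51.58 tilt [ 0.0098 -0.006  -0.9999] F [-0.5  0.3  6.6] T [-0.06  0.01  0.01] w 0.0853
turn z 0.03 shift [-1.000e-02 -3.400e-01  1.182e+01]
[286.3 121.1]
[224.2 231.2]
[348.3 231.3]
```

View pics/e.png

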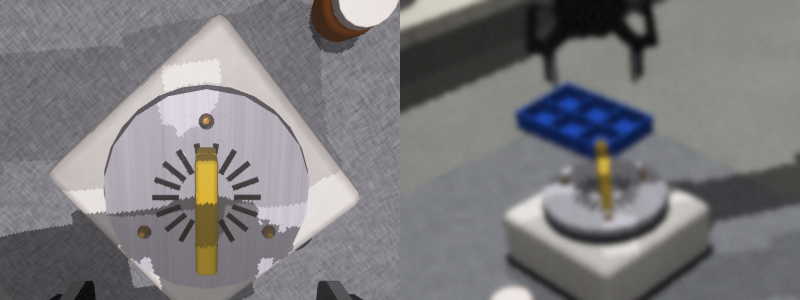

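The wrist view shows the cover flat on the flange. Brass studs show in all three holes, at (206,121), (144,232) and (269,231) in the composite. The gripper is open and clear above it.

>>> move_arm --pt "0 0 0 0 0 0 1" --pt "0 0 0 0 0 0 1" --pt "0 0 0 0 0 0 1"

```text
time_s: 10.8
position: [0.5975, -0.2238, 0.2403]
tool_rot: [[0.622, 0.783, -0.002], [0.783, -0.622, 0.001], [-0.0, -0.003, -1.0]]
ft_force: [-0.2, 0.2, 0.7]
grip_width: 0.0854
gripper_force: 0.0
```

```bash
python3 -c "
from rig import env
print(env.close_job())"
```

```text
the job is handed in; nothing more can be done
None
```

The cover is flat on the inlet flange with all three studs through its holes, it has been let go, no other item was touched, and the job was handed in at about 11 s (no verdict came back).

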